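# Unclamp the plaster model and show its seating face to the camera

### The arm

A 6-joint arm with a two-finger parallel gripper is mounted at the origin on the work surface; the furniture and walls round the work are solid. World frame = base frame: x ahead of the robot, y to its left, z up, the work surface at z = 0. Lengths are in mm, angles in rad, forces in N, time in s.
With the tool pointing down it reaches from about 300 to 775 mm from the base axis. Payload 14.6 kg.
Tool frame: the origin (TCP) lies midway between the tips of the shut fingers; the grasp point (between the pads) lies 19 mm behind it; z points along the fingers, y is the line along which they close (so a half turn about z gives the same grasp; the last joint's range is limited). The gripper opens to 94 mm and grips with 3 to 60 N. Pads are 16 mm wide; open, the fingers measure 119 mm over their backs; the gripper's body (75 mm by 177 mm) begins 78 mm behind the grasp point.
Start: joints at [1.196, 0.3, 1.521, -0, 1.321, -0.067], TCP at [166.627, 524.142, 205.446] pointing down, gripper open.
Joint ranges: [-3.03, 3.03], [-0.79, 2.21], [0.23, 2.52], [-1.04, 4.18], [0, 3.07], [-2.55, 2.55]. Speed limits (rad/s): [2.22, 2.22, 2.57, 3.14, 3.14, 3.14].

### API

Orientations are given as [roll, pitch, yaw] about the fixed x, y, z axes, in that order (R = Rz(yaw) Ry(pitch) Rx(roll)).
In Python, from cell import manip gives the robot as it stands.
- The arm moves only by the shell command python3 -m creep 'ROWS' [OPENING] [FORCE]. ROWS is text: rows parted by semicolons, each of 6 numbers parted by spaces: the shift along the tool's x, y, z normalised to -1 to 1, where 1 is 4 cm, then the turn, a rotation vector about the tool's x, y, z normalised to -1 to 1, where 1 is pi rad. In form: dx dy dz ax ay az; .... A call has 1 to 20 rows; each row shifts and turns the commanded pose from where the row before left it, along the tool's axes as they then stand; what a row does not reach is not made up. A row lasts 1/8 s, in which the tool goes at most 62.5 mm and 10.7 degrees, less where a joint would pass 70% of its speed; a pose out of reach is approached as far as the arm can. A call with a number of a shift or a turn outside -1 to 1 is refused whole. A call with a gripper value outside its range is refused whole. OPENING is the closure, from 0 (fully open) to 1 (shut), set as the call begins (- or left out, the last holds). The fingers move at their own pace and stop on an object; FORCE is the grip in N (left out, the last holds). Time passes only in rows, so rows that do not move let the fingers close. It gives the time, the measured TCP pose, the force, the opening and the grip force at its end, in the units of the state.
- manip.read_state(): the state, without advancing time (a new reading comes with each control period).
- manip.camera(name): name is "scene" or "top" or "wrist"; returns a dict with "color" (480x640x3 uint8, red, green, blue), "range_z" (480x640 float32, mm along the optical axis (not along the pixel's ray), 0 where there is no reading), "camera_matrix" (3x3 intrinsics, pixels), "T" (4x4, takes a point from camera to world coordinates). Camera axes: x right, y down, z forward; pixel columns grow to the right and rows downward; lengths in mm; the calibration is good to about 2 mm. The wrist camera is an equidistant fisheye: a pixel r from the principal point sees the ray r / f radians off the axis. A picture is of the moment at which its call begins.
- manip.sign_off(): hands the job in; it is judged then, once.
The state is a dict: "clock": time; "joints": joint angles; "qd": joint speeds; "effort": joint torques, N m; "eef_pos": TCP position; "eef_rot": TCP orientation; "wrist_force": force on the tool from outside, world axes, zero at the start; "moment": the same for the moment, N m; "finger_gap": finger opening in mm; "finger_force": force on a finger pad.
Only numpy, scipy, OpenCV 4.12 (cv2) and the standard library are available. Lean on these libraries where they do the work, as an engineer would, in place of code of your own. Each camera call takes 0.05 s, during which the arm holds its last target. There are 200 camera calls.

### The job

The white plaster model is clamped on the blue-painted fixture and its underside has to be inspected before it is glued down. Fit the red T-key fully onto the square spindle of the swing clamp, turn it counter-clockwise (seen from above) by about a quarter turn so that the strap swings clear of the model's base, and leave the key on the spindle. Then lift the model out by a pier and hold its underside up to the inspection camera, centred on the lens and square to it, 12 cm in front of the lens, with the long edges of its base level; finish while still holding it there, and leave everything else on the table as it stands.

Things in the scene. Friction and masses are not known exactly. Their poses are not given: they have to be found in the camera images.
- key: T-key standing on its socket, 0.22 kg, 77 mm high; origin: centre of its lower end, z up. Dark steel socket 36 x 36 mm outside; square bore 20 x 20 mm, 34 mm deep, open below, chamfered, sides parallel to the key's x and y. Red bar across the top, to grip: 80 mm along x, 15 mm wide (y), 60 to 76 mm above the origin.
- spindle_seat (a point): centre of the clamp's round hub top (48 mm across), where the key's lower end rests when fully on. The square spindle, 18 x 18 mm, 30 mm high (last 3 mm 15 mm wide), rises from here along z, sides parallel to x and y; x points along the strap to its toe. Turns with the clamp. The key fits in any of four quarter turns, with 6 degrees of play either way.
- clamp (a joint): angle of the swing clamp, rad: 0 to 0.1 at the start (strap over the front edge of the model's base); grows counter-clockwise from above; base free from about 0.8, stop at 1.57. Turns stiffly (0.2 N m), stays where left. Steel strap 26 mm wide, reaching 93 mm from the spindle axis, its top 2 mm below the hub top.
- fixture: blue-painted steel plate 216 x 160 x 14 mm, fixed on the table; origin: centre of its underside, x from spindle to model. Spindle axis at x = -71 mm; the model stands at x = +54 mm, y = 0 on the plate's top (z = 14 mm), between strips 5 mm high that leave it about 2 mm of play each way.
- model: white plaster model, 0.45 kg; origin: centre of its flat underside, z up, x and y along the fixture's. Base 80 (x) x 130 (y) x 7 mm; four piers in a row along y, 20 mm thick, 51 mm deep in x, 13 mm apart, 98, 97, 119, 119 mm high from -y to +y, joined by a wall (x -10 to 30) 82 mm high. Grip from above across the depth of the inner tall pier: x -27 to 24, y 6 to 27, fingertips above the wall.
- lens (a point): centre of the lens front of the inspection camera (black, white ring light 72 mm across, fixed). z points out along the lens axis, 35 degrees from vertical, leaning towards the robot; y is level, across the camera. The model's underside centre belongs at z = 120 mm on this axis, model z along lens z, model y along lens y (either way round).
- finial: white plaster star on a turned stem, 111 x 114 x 284 mm, a fragile bystander at the back; origin: centre of its underside
- tin: grey round shellac tin with a red cap, 73 mm wide, 94 mm high, bystander at the back; origin: centre of its underside
- cup: white plastic cup, 73 mm wide, 88 mm high, bystander at the back right; origin: centre of its underside
- camera: base of the inspection camera: grey steel foot 110 x 96 mm, fixed on the table; origin: centre of its underside. The camera stands up to 170 mm high on it
There are look-alikes about, which are no part of the job. What is shaped like the key but yellow is not meant.

How it is judged:
By the outcome, as a careful person would: the job done as asked, in the order asked, and still so for the second after the job is handed in, while the arm keeps its last pose, push and grip.
It also fails if it takes over 54 s, if anything falls off the work surface, if the arm or the gripper's body presses on something with over 40 N, if the wrist force passes 120 N, or if a joint passes its speed limit or range.

## Working session

There is one attempt and no reset: what is moved stays moved. The work goes in short steps, Python scripts to look and compute and a shell command to move; the robot and the scene stay as the last step left them, time stands still between calls to the robot, and variables do not carry over. Pictures are saved under pics/ and viewed, at most 12 in all, crops included, and the job is handed in when it is done.

```bash
ls; mkdir -p pics; python3 - <<'E'
from cell import manip
import cv2, numpy as np, pickle
s=manip.read_state(); print(s)
for n in ("scene","top"):
    c=manip.camera(n); pickle.dump(c,open(n+'.pkl','wb'))
    cv2.imwrite(f'pics/{n}0.png',c['color'][:,:,::-1]); print(n,c['camera_matrix'].round(1).tolist(),c['T'].round(3).tolist())
E
```

```text
pics
{'clock': 0.0, 'joints': array([ 1.19642121e+00,  3.00497297e-01,  1.52159471e+00, -1.60308132e-05,
        1.32069463e+00, -6.65828816e-02]), 'qd': array([ 3.52454916e-04, -5.55633485e-04,  1.56586164e-04,  8.95431862e-05,
       -7.42334957e-04, -2.21058244e-04]), 'effort': array([-2.02225834e-03, -5.31811953e+01, -3.52723718e+01,  7.06928736e-02,
        2.45281780e-02, -1.18860912e-04]), 'eef_pos': array([166.5250066 , 523.90315771, 204.86619705]), 'eef_rot': array([-3.14040029e+00, -6.39468981e-05,  2.83380436e+00]), 'wrist_force': array([ 1.30765378, -0.73558352, -1.04816764]), 'moment': array([ 0.04691587, -0.00187655,  0.02527337]), 'finger_force': 0.0, 'finger_gap': 94.00437770696132}
scene [[484.9, 0.0, 310.7], [0.0, 484.9, 237.7], [0.0, 0.0, 1.0]] [[0.815, -0.366, 0.45, 189.067], [-0.58, -0.541, 0.609, -575.638], [0.021, -0.757, -0.653, 694.136], [0.0, 0.0, 0.0, 1.0]]
top [[542.2, 0.0, 319.4], [0.0, 542.2, 236.4], [0.0, 0.0, 1.0]] [[0.008, -0.989, 0.149, 394.068], [-1.0, -0.009, -0.004, -30.934], [0.005, -0.149, -0.989, 1309.199], [0.0, 0.0, 0.0, 1.0]]
```

View pics/scene0.png

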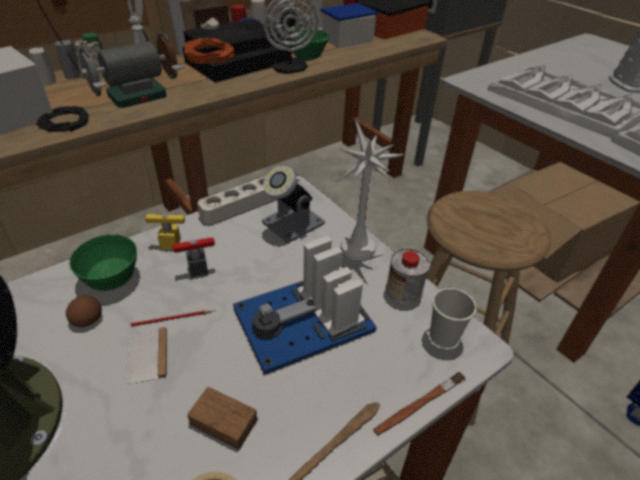

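View pics/top0.png

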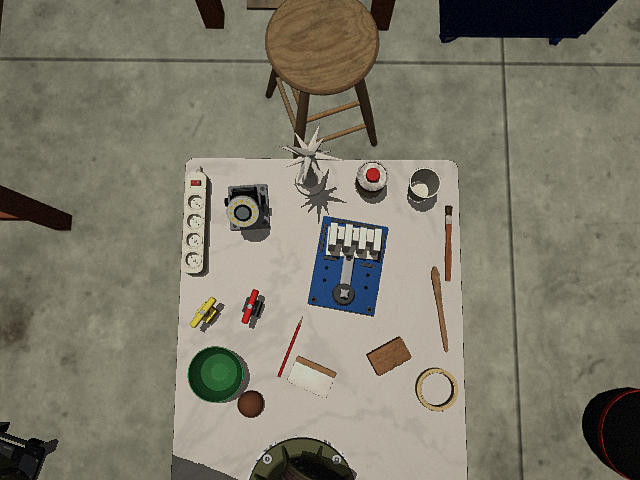

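Scene shows the red T-key at (197,257) (bar at (194,244)), yellow look-alike at (165,232), swing clamp hub at (267,320), model at (333,285), lens ring at (281,181). In the top view: red key bar at (253,306), yellow (205,312), spindle (344,293), model (355,240), lens (242,213).
Candidates for "red key": red T bar (253,306), yellow T (205,312), tin cap (372,174), red pencil (290,347), strip switch (195,183). I choose the red T at (253,306).

```bash
cat > h.py <<'E'
import numpy as np, cv2, pickle
from cell import manip
def load(n): return pickle.load(open(n+'.pkl','rb'))
def take(n):
    c=manip.camera(n); pickle.dump(c,open(n+'.pkl','wb')); return c
def pts(c):
    K=c['camera_matrix']; v,u=np.mgrid[0:480,0:640]; z=c['range_z']
    P=np.stack([(u-K[0,2])/K[0,0]*z,(v-K[1,2])/K[1,1]*z,z],-1)
    return P@c['T'][:3,:3].T+c['T'][:3,3]
def ray(c,uv):
    K=c['camera_matrix']; d=np.array([(uv[0]-K[0,2])/K[0,0],(uv[1]-K[1,2])/K[1,1],1]); return c['T'][:3,3],c['T'][:3,:3]@d
def onplane(c,uv,z):
    o,d=ray(c,uv); return o+d*(z-o[2])/d[2]
def tri(c1,p1,c2,p2):
    (a,d),(b,e)=ray(c1,p1),ray(c2,p2); t=np.linalg.lstsq(np.stack([d,-e],1),b-a,rcond=None)[0]
    x,y=a+d*t[0],b+e*t[1]; return (x+y)/2,np.linalg.norm(x-y)
def hsv(c): return cv2.cvtColor(c['color'],cv2.COLOR_RGB2HSV)
def red(c):
    h=hsv(c); return (((h[...,0]<8)|(h[...,0]>172))&(h[...,1]>150)&(h[...,2]>60))
E
python3 - <<'E'
from h import *
cs={n:load(n) for n in('scene','top')}
box={'scene':(160,225,230,290),'top':(235,280,270,335)}
cen={}
for n,c in cs.items():
    P=pts(c); m=np.zeros((480,640),bool); a,b,x,y=box[n]; m[b:y,a:x]=1
    r=red(c)&m; q=P[r]; v,u=np.nonzero(r); cen[n]=(u.mean(),v.mean())
    top=q[q[:,2]>np.percentile(q[:,2],95)-5]
    rc=cv2.minAreaRect(top[:,:2].astype(np.float32))
    print(n,'key',r.sum(),cen[n],'zpct',np.percentile(q[:,2],[5,50,95]).round(1),'rect',rc)
    h=hsv(c); bl=(h[...,0]>95)&(h[...,0]<125)&(h[...,1]>120)
    nn,lab,st,_=cv2.connectedComponentsWithStats(bl.astype(np.uint8))
    T=P[...]; ok=bl&(abs(P[...,2]-14)<10)&(P[...,0]<750)&(P[...,0]>200)&(abs(P[...,1])<400)
    q=P[ok]; rc=cv2.minAreaRect(q[:,:2].astype(np.float32)); print(n,'fixture z',np.median(q[:,2]),rc)
    # hub and model heights
    fx=np.array(rc[0])
    g=(np.linalg.norm(P[...,:2]-fx,axis=-1)<150)
    print(n,'model top z', np.percentile(P[g][:,2],[99,99.9]))
print('tri key',tri(cs['scene'],cen['scene'],cs['top'],cen['top']))
E
```

```text
scene key 274 (np.float64(192.3832116788321), np.float64(244.63503649635035)) zpct [65.4 73.1 76.3] rect ((288.569091796875, -218.97964477539062), (736.8213500976562, 74.27741241455078), 68.6552734375)
scene fixture z 13.666784842069887 ((521.2286376953125, -108.45875549316406), (158.46270751953125, 213.24520874023438), 80.15190887451172)
scene model top z [132.62458131 134.20414881]
top key 192 (np.float64(249.44791666666666), np.float64(306.2239583333333)) zpct [71.  75.7 79.6] rect ((418.9780578613281, 120.37515258789062), (14.012673377990723, 76.73118591308594), 71.31394958496094)
top fixture z 14.255607065117601 ((521.6663818359375, -105.3031234741211), (159.09988403320312, 216.50559997558594), 80.12063598632812)
top model top z [1309.19945458 1309.19945458]
tri key (array([419.66310087, 121.21856097,  67.06347613]), np.float64(1.0230283308180743))
```

```bash
python3 - <<'E'
from h import *
a=load('scene')['color'][200:360,140:380]; a=cv2.resize(a,(720,480),interpolation=cv2.INTER_CUBIC)
cv2.imwrite('pics/crop1.png',a[:,:,::-1])
c=load('top'); b=c['color'][180:330,190:410]; b=cv2.resize(b,(792,540),interpolation=cv2.INTER_CUBIC); cv2.imwrite('pics/crop2.png',b[:,:,::-1])
E
```

```text
(no output)
```

View pics/crop2.png

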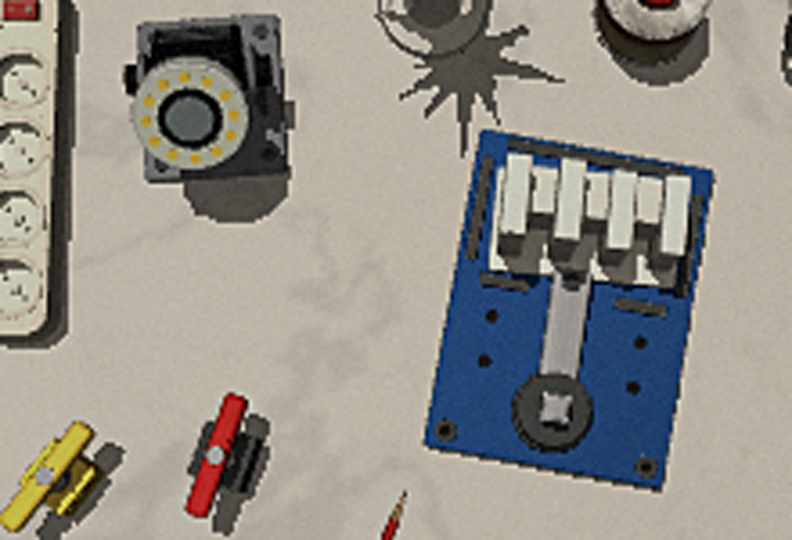

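View pics/crop1.png

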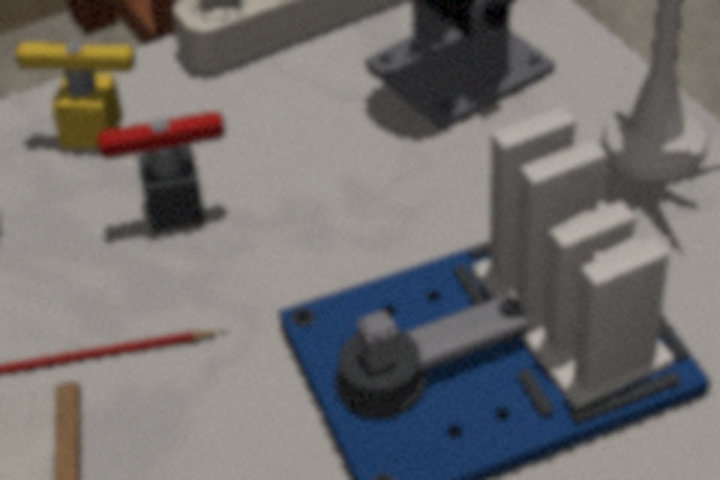

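Crops confirm: red bar with dark steel socket at crop2 (215,455) (the yellow one at (45,475) is rejected), strap running from hub (553,408) to the base edge (572,275), tall piers on the left, inner tall one at (570,200).

```bash
cat >> h.py <<'E'
from scipy.spatial.transform import Rotation as Ro
def rot(s): return Ro.from_euler('xyz',s['eef_rot']).as_matrix()
def go(p,s=None,yaw=None,R=None):
    "needed shift (mm and units, in tool axes now) and turn (units) to TCP p"
    s=s or manip.read_state(); R0=rot(s); d=R0.T@(np.array(p)-s['eef_pos'])
    if yaw is not None: R=(Ro.from_euler('z',yaw)*Ro.from_euler('x',np.pi)).as_matrix()
    a=np.zeros(3) if R is None else Ro.from_matrix(R0.T@R).as_rotvec()/np.pi
    print('shift mm',d.round(1),'units',(d/40).round(3),'turn units',a.round(4),'rows turn',(np.linalg.norm(a)/.0594).round(1))
E
python3 - <<'E'
from h import *
for n in('scene','top'):
    c=load(n); P=pts(c); h=hsv(c)
    f=np.array([521.5,-106.5]); a=np.deg2rad(-9.87); ex=np.array([np.cos(a),np.sin(a)]); ey=np.array([-ex[1],ex[0]])
    L=np.stack([(P[...,:2]-f)@ex,(P[...,:2]-f)@ey,P[...,2]],-1)
    inb=lambda x0,x1,y0,y1,z0,z1:(L[...,0]>x0)&(L[...,0]<x1)&(L[...,1]>y0)&(L[...,1]<y1)&(L[...,2]>z0)&(L[...,2]<z1)
    m=inb(-110,-30,-40,40,18,100); q=L[m]; print(n,'clamp z hist',np.histogram(q[:,2],np.arange(18,90,4)))
    sp=q[q[:,2]>np.percentile(q[:,2],97)-6]; print(' spindle top local',np.median(sp,0).round(1),sp[:,:2].min(0),sp[:,:2].max(0),len(sp))
    st=L[inb(-42,10,-25,25,18,60)&(h[...,1]<90)]; st=st[st[:,2]>np.median(st[:,2])-4]
    vx,vy,x0,y0=cv2.fitLine(st[:,:2].astype(np.float32),cv2.DIST_L2,0,.01,.01).ravel(); print(' strap z',np.median(st[:,2]),'ang',np.arctan(vy/vx),'y at -71',y0+vy/vx*(-71-x0))
    m=inb(10,100,-75,75,106,150); q=L[m]; 
    print(' tall tops z',np.percentile(q[:,2],[50,95]),'x',np.percentile(q[:,0],[1,99]).round(1))
    qt=q[q[:,2]>127]; print('  y hist',np.histogram(qt[:,1],np.arange(-70,71,5))[0], 'x rng',np.percentile(qt[:,0],[2,98]))
    qi=qt[(qt[:,1]>0)&(qt[:,1]<33)];print('  inner pier mean',qi.mean(0), np.percentile(qi[:,:2],[3,97],axis=0))
    # lens ring: bright, low-sat pixels above z 110 near x>520,y>80
    m=(P[...,0]>480)&(P[...,0]<720)&(P[...,1]>70)&(P[...,1]<260)&(P[...,2]>90)&(P[...,2]<200)&(h[...,2]>110)
    q=P[m]; print(' ring n',len(q),'med',np.median(q,0).round(1)); o=q.mean(0); nn=np.linalg.svd(q-o)[2][2]; print(' plane normal',nn*np.sign(nn[2]),'angle',np.degrees(np.arccos(abs(nn[2]))))
    v,u=np.nonzero(m); print(' ellipse',cv2.fitEllipse(cv2.convexHull(np.stack([u,v],1).astype(np.float32))))
    m=(P[...,0]>600)&(P[...,0]<900)&(P[...,1]>-120)&(P[...,1]<80)&(P[...,2]>150)&(P[...,2]<300); q=P[m]; print(' finial top',len(q),q.min(0).round(),q.max(0).round())
    m=(P[...,0]>600)&(P[...,0]<900)&(P[...,1]>-300)&(P[...,1]<-80)&(P[...,2]>40)&(P[...,2]<130);m&=L[...,0]>110; q=P[m]; print(' tin/cup',len(q),q.min(0).round(),q.max(0).round())
E
```

```text
scene clamp z hist (array([110,  41,  51,  61, 278, 152,  20,  21,  23,  18,  21,  34,  64,
         0,   0,   0,   0]), array([18, 22, 26, 30, 34, 38, 42, 46, 50, 54, 58, 62, 66, 70, 74, 78, 82,
       86]))
 spindle top local [-70.3  -2.3  67. ] [-79.14956319  -9.70805435] [-60.51464967   8.21294225] 101
 strap z 35.673979550598574 ang 0.0665425 y at -71 -3.5129347
 tall tops z [116.63895865 133.50905692] x [25.8 80.8]
  y hist [ 0  0  0  0  0  0  0  0  0  0  0  0  0  0  0 67 69 61 35  1  0  6 90 58
 54 15  0  0] x rng [26.84594688 76.10951372]
  inner pier mean [ 51.67001775  13.87666358 131.82904595] [[29.26495198  6.56848631]
 [76.1285594  23.52134459]]
 ring n 464 med [627.  128.7 135.6]
 plane normal [-0.56840592 -0.05375017  0.82099064] angle 34.81591629014311
 ellipse ((278.60870361328125, 179.75648498535156), (25.735645294189453, 34.79331970214844), 50.80236053466797)
 finial top 1310 [666. -82. 150.] [800.  35. 282.]
 tin/cup 2655 [ 671. -300.   40.] [ 762. -123.   97.]
top clamp z hist (array([ 91,  19,   2,  27, 154, 145,  22,   2,   1,   0,   9,  14,  30,
        10,   
[... 186 characters left out ...]
9.31937706] 53
 strap z 36.31780137678345 ang 0.023393555 y at -71 1.6054318
 tall tops z [121.72406644 135.45048764] x [24.1 79. ]
  y hist [ 0  0  0  0  0  0  0  0  0  0  0  0  0  0  0 13 48 55 45  3  0  0 32 52
 52 28  0  0] x rng [25.46405874 74.06406682]
  inner pier mean [ 51.13947333  16.79346091 132.50126206] [[27.81429845  8.72420954]
 [74.68385676 24.57938019]]
 ring n 532 med [629.5 134.  138. ]
 plane normal [-0.54921512 -0.06682961  0.83300454] angle 33.59137479145239
 ellipse ((243.94566345214844, 208.7122802734375), (32.967811584472656, 37.33258819580078), 50.92531204223633)
 finial top 987 [667. -78. 152.] [798.  52. 281.]
 tin/cup 1133 [ 671. -300.   40.] [ 759. -122.  101.]
```

```bash
python3 -c "
from h import *
go([419.5,121,220],yaw=2.83)"
```

```text
shift mm [-363.1 -307.4  -14.8] units [-9.078 -7.685 -0.369] turn units [-0.0003 -0.      0.0012] rows turn 0.0
```

```bash
python3 -m creep '-.4 -.35 -.2 0 0 0;-.9 -.75 -.17 0 0 0;-1 -.85 0 0 0 0;-1 -.85 0 0 0 0;-1 -.85 0 0 0 0;-1 -.85 0 0 0 0;-1 -.85 0 0 0 0;-1 -.85 0 0 0 0;-.9 -.75 0 0 0 0;-.6 -.45 0 0 0 0;-.28 -.135 0 0 0 0;0 0 0 0 0 0;0 0 0 0 0 0' 0 30
python3 - <<'E'
from h import *
c=take('wrist'); cv2.imwrite('pics/w1.png',c['color'][:,:,::-1]); print(c['camera_matrix'],c['T'].round(3)); s=manip.read_state(); print(s['clock'],s['eef_pos'],s['eef_rot'])
E
```

```text
clock: 1.72
eef_pos: [420.9, 127.5, 220.3]
eef_rot: [3.142, -0.0, 2.835]
wrist_force: [0.4, -0.7, -0.5]
finger_gap: 94.0
finger_force: 0.0
[[371.64829954   0.         316.64323622]
 [  0.         371.64829954 233.43073427]
 [  0.           0.           1.        ]] [[ 3.02000e-01  9.20000e-01  2.50000e-01  3.48484e+02]
 [ 9.53000e-01 -2.91000e-01 -7.80000e-02  1.49916e+02]
 [ 1.00000e-03  2.62000e-01 -9.65000e-01  4.00171e+02]
 [ 0.00000e+00  0.00000e+00  0.00000e+00  1.00000e+00]]
1.775 [420.91689998 127.5949327  220.29613277] [ 3.14154490e+00 -5.89049382e-05  2.83501884e+00]
```

View pics/w1.png

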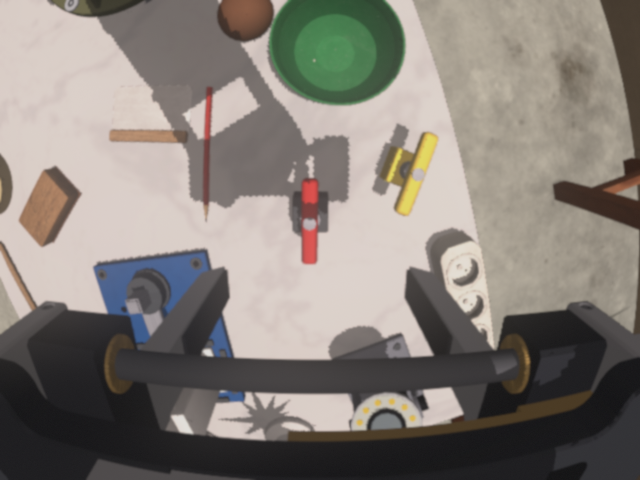

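Wrist picture: red key bar centre at (310,221), bar vertical in the image; spindle at (146,292), lens at (386,418), yellow key (418,173).

```bash
cat >> h.py <<'E'
def wrays(c):
    K=c['camera_matrix']; v,u=np.mgrid[0:480,0:640]; x=(u-K[0,2])/K[0,0]; y=(v-K[1,2])/K[1,1]
    r=np.hypot(x,y)+1e-9; return np.stack([np.sin(r)*x/r,np.sin(r)*y/r,np.cos(r)],-1)
def wpts(c):
    d=wrays(c); return (d/d[...,2:]*c['range_z'][...,None])@c['T'][:3,:3].T+c['T'][:3,3]
def wplane(c,z):
    d=wrays(c)@c['T'][:3,:3].T; o=c['T'][:3,3]; return o+d*((z-o[2])/d[...,2])[...,None]
E
python3 - <<'E'
from h import *
c=load('wrist'); P=wpts(c)
m=np.zeros((480,640),bool); m[170:270,290:330]=1
r=red(c)&m; q=P[r]; print('z',np.percentile(q[:,2],[5,50,95]))
Q=wplane(c,76); t=r&(P[...,2]>72); rc=cv2.minAreaRect(Q[t][:,:2].astype(np.float32)); print('bar',rc,'mean',Q[t].mean(0))
for n in('top','scene'):
    k=load(n);p=pts(k); b=red(k)&(np.linalg.norm(p[...,:2]-[419,121],axis=-1)<60)&(p[...,2]>72); print(n,p[b].mean(0), cv2.minAreaRect(p[b][:,:2].astype(np.float32)))
def spin(c,P,nm):
    f=np.array([451.5,-94]); m=(np.linalg.norm(P[...,:2]-f,axis=-1)<25)&(P[...,2]>62)&(P[...,2]<80)
    q=P[m]; print(nm,'spindle',len(q),q.mean(0).round(1),cv2.minAreaRect(q[:,:2].astype(np.float32)))
    h=(np.linalg.norm(P[...,:2]-f,axis=-1)<40)&(P[...,2]>36)&(P[...,2]<44); print('  hub',P[h].mean(0), cv2.minEnclosingCircle(P[h][:,:2].astype(np.float32)))
spin(c,P,'wrist')
for n in('top','scene'): spin(load(n),pts(load(n)),n)
h=hsv(c); m=(P[...,0]>560)&(P[...,0]<680)&(P[...,1]>70)&(P[...,1]<220)&(P[...,2]>100)&(P[...,2]<190)&(h[...,2]>110); q=P[m]; print('ring',len(q),np.median(q,0)); nn=np.linalg.svd(q-q.mean(0))[2][2]; print(nn)
E
```

```text
z [75.22476116 76.56944714 77.86471426]
bar ((420.109375, 120.84843444824219), (11.505456924438477, 74.90254211425781), 72.42354583740234) mean [419.13212198 121.01915281  76.        ]
top [419.21058119 120.36234857  76.14579578] ((419.7269287109375, 120.34507751464844), (14.295451164245605, 78.25543975830078), 72.163330078125)
scene [418.51598703 116.73586422  74.74351066] ((419.9573669433594, 117.252685546875), (14.524218559265137, 74.32572174072266), 69.02979278564453)
wrist spindle 232 [452.1 -91.1  67.1] ((453.0820007324219, -92.90274047851562), (17.770061492919922, 19.397695541381836), 84.37146759033203)
  hub [456.29800056 -88.99047384  38.45183006] ((460.0469970703125, -94.7370834350586), 31.264558792114258)
top spindle 56 [451.2 -93.5  68.2] ((451.12060546875, -93.03446960449219), (17.2801456451416, 17.670387268066406), 74.30908966064453)
  hub [455.46753405 -93.6885899   39.01667759] ((459.2682800292969, -94.8243179321289), 31.862918853759766)
scene spindle 98 [451.9 -95.9  66.4] ((452.374755859375, -95.21058654785156), (17.90398406982422, 18.306392669677734), 79.65797424316406)
  hub [453.76882188 -99.45658818  38.00206015] ((459.9214172363281, -97.34033203125), 30.55681610107422)
ring 1773 [612.18962001 138.11600082 126.98696436]
[-0.61216023 -0.03383177  0.79000966]
```

```bash
python3 -c "
from h import *
go([419.7,120.5,52],yaw=2.832)"
```

```text
shift mm [ -1.   -7.1 168.3] units [-0.025 -0.178  4.207] turn units [ 0.    -0.     0.001] rows turn 0.0
```

```bash
python3 -m creep '-.025 -.178 .5 0 0 0;0 0 .9 0 0 0;0 0 1 0 0 0;0 0 .9 0 0 0;0 0 .6 0 0 0;0 0 .307 0 0 0;0 0 0 0 0 0;0 0 0 0 0 0' 0 30;  python3 -m creep '0 0 0 0 0 0;0 0 0 0 0 0;0 0 0 0 0 0;0 0 0 0 0 0;0 0 0 0 0 0;0 0 0 0 0 0' 1 45
```

```text
clock: 2.78
eef_pos: [420.7, 120.0, 52.9]
eef_rot: [3.141, 0.001, 2.834]
wrist_force: [0.2, 0.7, 0.2]
finger_gap: 94.1
finger_force: 0.0
clock: 3.52
eef_pos: [420.2, 119.8, 52.0]
eef_rot: [-3.142, -0.0, 2.834]
wrist_force: [-0.2, -0.5, -0.9]
finger_gap: 37.2
finger_force: 0.0
```

```bash
python3 -m creep '0 0 0 0 0 0;0 0 0 0 0 0;0 0 0 0 0 0;0 0 0 0 0 0;0 0 0 0 0 0' 1 50; python3 -m creep '0 0 -.4 0 0 0;0 0 -1 0 0 0;0 0 -1 0 0 0;0 0 -.6 0 0 0;0 0 0 0 0 0'; python3 -c "
from h import *
go([451.6,-93,135],yaw=np.pi/2-.13)"
```

```text
clock: 4.15
eef_pos: [420.3, 119.8, 52.0]
eef_rot: [3.141, 0.0, 2.834]
wrist_force: [-0.2, 0.6, 0.3]
finger_gap: 18.7
finger_force: 50.0
clock: 4.78
eef_pos: [420.7, 119.8, 172.8]
eef_rot: [3.141, 0.002, 2.834]
wrist_force: [-0.7, -0.1, -2.6]
finger_gap: 18.1
finger_force: 50.0
shift mm [ -93.8 -193.5   37.9] units [-2.346 -4.837  0.946] turn units [8.000e-04 3.000e-04 4.434e-01] rows turn 7.5
```

```bash
python3 - <<'E'
from h import *
c=take('wrist'); cv2.imwrite('pics/w2.png',c['color'][:,:,::-1]); s=manip.read_state(); print(s['eef_pos'],s['finger_gap'])
P=wpts(c); r=red(c)&(np.linalg.norm(P[...,:2]-s['eef_pos'][:2],axis=-1)<70)
q=(P[r]-s['eef_pos'])@rot(s); print(len(q),np.percentile(q,[2,50,98],axis=0).round(1))
t=q[q[:,2]<np.percentile(q[:,2],50)+2]; print(cv2.minAreaRect(q[:,:2].astype(np.float32)))
E
```

```text
[420.06137502 119.67616389 171.45863125] 18.48403979767956
1001 [[ -30.9   -6.7 -111.4]
 [ -19.7   -0.4  -26.2]
 [  27.4    5.1  -24.7]]
((-1.7959060668945312, -0.9129695892333984), (12.520328521728516, 60.04362869262695), 89.51178741455078)
```

View pics/w2.png

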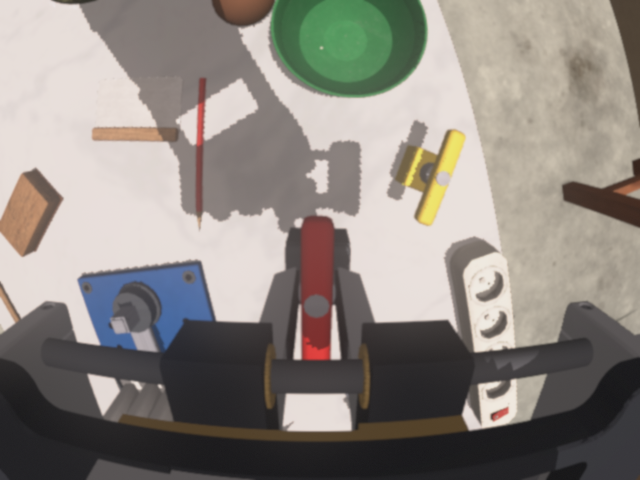

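Picture w2: bar runs straight between the fingers (317,220)-(317,350), its centre rivet at (317,306); the key hangs upright. Now locate that rivet in the tool frame, and the spindle again.

```bash
python3 - <<'E'
from h import *
c=load('wrist'); s=manip.read_state(); z=s['eef_pos'][2]+25.5
Q=wplane(c,z)
for uv in((317,306),(317,218)): print(uv,((Q[uv[1],uv[0]]-s['eef_pos'])@rot(s)).round(1))
P=wpts(c); f=np.array([451.5,-93]); m=(np.linalg.norm(P[...,:2]-f,axis=-1)<18)&(P[...,2]>63)&(P[...,2]<80); print(P[m].mean(0),m.sum(),cv2.minAreaRect(P[m][:,:2].astype(np.float32)))
R=(Ro.from_euler('z',np.pi/2-.13)*Ro.from_euler('x',np.pi)).as_matrix(); print('tool axes',R.round(3).tolist())
E
```

```text
(317, 306) [ -2.    0.1 -25.5]
(317, 218) [ 39.9   0.  -25.5]
[452.10893446 -90.97501137  67.29023201] 266 ((453.0657653808594, -92.1037368774414), (17.78688621520996, 18.326129913330078), 86.08528137207031)
tool axes [[0.13, 0.992, 0.0], [0.992, -0.13, -0.0], [0.0, 0.0, -1.0]]
```

```bash
python3 -m creep '-.2 -.4 .1 0 0 0;-.4 -.8 .2 0 0 0;-.45 -.95 .2 0 0 0;-.45 -.95 .2 0 0 0;-.45 -.95 .15 0 0 0;-.3 -.6 .096 0 0 0;-.096 -.187 0 0 0 0;0 0 0 0 0 .04;0 0 0 0 0 .057;0 0 0 0 0 .057;0 0 0 0 0 .057;0 0 0 0 0 .057;0 0 0 0 0 .057;0 0 0 0 0 .057;0 0 0 0 0 .04;0 0 0 0 0 .0214;0 0 0 0 0 0;0 0 0 0 0 0'
python3 - <<'E'
from h import *
s=manip.read_state(); print(s['eef_pos'],s['eef_rot'])
go([451.7,-92.4,128],yaw=np.pi/2-.13)
c=take('wrist');t=take('top');k=take('scene')
cv2.imwrite('pics/w3.png',np.hstack([cv2.resize(c['color'][180:380,220:420],(400,400)),cv2.resize(k['color'][230:380,200:350],(400,400))])[:,:,::-1])
for n,k in(('top',t),('scene',k)):
    p=pts(k); b=red(k)&(np.linalg.norm(p[...,:2]-s['eef_pos'][:2],axis=-1)<60)&(p[...,2]>100); q=p[b]; print(n,b.sum(),np.percentile(q,[1,50,99],axis=0).round(1).tolist(),cv2.minAreaRect(q[:,:2].astype(np.float32)))
E
```

```text
clock: 7.08
eef_pos: [450.9, -92.6, 133.8]
eef_rot: [-3.141, -0.0, 1.443]
wrist_force: [-0.4, -0.0, -2.4]
finger_gap: 18.7
finger_force: 50.0
[450.87388591 -92.6154353  133.76094655] [-3.14092139e+00 -1.19871384e-04  1.44284512e+00]
shift mm [0.3 0.8 5.8] units [0.008 0.02  0.144] turn units [-0.0002 -0.      0.0007] rows turn 0.0
top 3 [[454.9, -55.0, 154.7], [457.0, -54.9, 156.4], [459.2, -54.9, 158.6]] ((457.0352478027344, -54.94090270996094), (0.004707086831331253, 4.443197727203369), 89.24312591552734)
scene 195 [[438.8, -134.5, 145.2], [445.2, -119.8, 156.7], [455.2, -81.3, 159.3]] ((448.28033447265625, -105.13854217529297), (59.188926696777344, 12.79777717590332), 79.99140930175781)
```

View pics/w3.png

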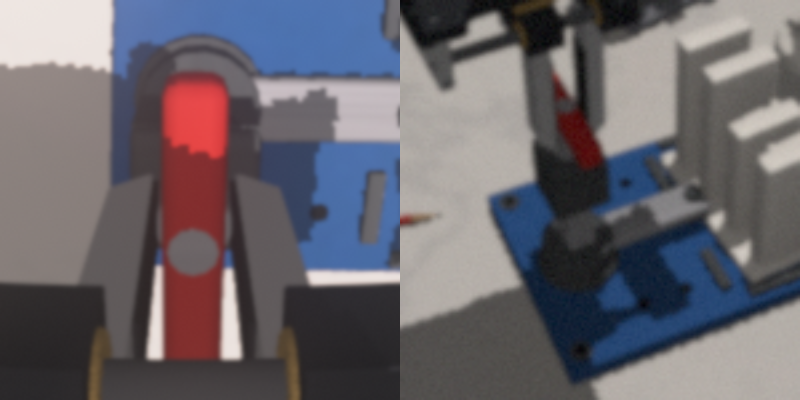

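Picture w3: in the scene view the socket hangs directly over the spindle; in the wrist view the bar is centred (193,250) over hub. Descend gently.

```bash
python3 -m creep '.008 .02 .15 0 0 0;0 0 .15 0 0 0;0 0 .05 0 0 0;0 0 .05 0 0 0;0 0 .05 0 0 0;0 0 0 0 0 0' - 50;  python3 -m creep '0 0 .06 0 0 0;0 0 .06 0 0 0;0 0 0 0 0 0'
```

```text
clock: 7.98
eef_pos: [451.9, -92.8, 116.1]
eef_rot: [-3.142, -0.0, 1.441]
wrist_force: [0.1, 1.0, -2.4]
finger_gap: 18.2
finger_force: 50.0
clock: 8.35
eef_pos: [451.8, -92.8, 111.1]
eef_rot: [-3.141, -0.0, 1.441]
wrist_force: [0.7, -0.2, -1.6]
finger_gap: 18.6
finger_force: 50.0
```

Past the spindle tip with no force: it is entering.

```bash
python3 -m creep '0 0 .1 0 0 0;0 0 .1 0 0 0;0 0 .1 0 0 0;0 0 0 0 0 0'; python3 -m creep '0 0 .1 0 0 0;0 0 .08 0 0 0;0 0 0 0 0 0';  python3 -m creep '0 0 .04 0 0 0;0 0 .04 0 0 0;0 0 0 0 0 0'
```

```text
clock: 8.85
eef_pos: [451.7, -92.8, 98.9]
eef_rot: [-3.141, -0.0, 1.441]
wrist_force: [0.2, -0.4, -2.2]
finger_gap: 18.3
finger_force: 50.0
clock: 9.22
eef_pos: [451.8, -92.8, 91.9]
eef_rot: [-3.141, -0.0, 1.441]
wrist_force: [-0.4, -0.5, -2.0]
finger_gap: 18.5
finger_force: 50.0
clock: 9.6
eef_pos: [452.5, -93.0, 89.8]
eef_rot: [3.14, 0.0, 1.441]
wrist_force: [-0.4, 0.1, 7.2]
finger_gap: 19.1
finger_force: 50.0
```

```bash
python3 -m creep '0 0 0 0 0 -.02;0 0 0 0 0 -.04;0 0 0 0 0 -.05;0 0 0 0 0 -.05;0 0 0 0 0 0' - 60; python3 -m creep '0 0 0 0 0 -.04;0 0 0 0 0 -.05;0 0 0 0 0 -.05;0 0 0 0 0 -.05;0 0 0 0 0 -.05;0 0 0 0 0 -.05;0 0 0 0 0 -.03;0 0 0 0 0 0;0 0 0 0 0 0'; python3 -c "
from h import *
print(manip.read_state()['moment'])
c=take('top');P=pts(c)
m=(np.linalg.norm(P[...,:2]-[452,-93],axis=-1)<105)&(np.linalg.norm(P[...,:2]-[452,-93],axis=-1)>60)&(P[...,2]>27)&(P[...,2]<45); q=P[m]-[452,-93,0]; print(m.sum(),np.median(q,0),np.arctan2(np.median(q[:,1]),np.median(q[:,0]))+.172)
"
```

```text
clock: 10.22
eef_pos: [452.6, -93.0, 89.8]
eef_rot: [3.14, 0.001, 1.946]
wrist_force: [-0.9, 1.2, 7.6]
finger_gap: 18.6
finger_force: 60.0
clock: 11.35
eef_pos: [452.4, -93.3, 89.8]
eef_rot: [-3.141, 0.002, 2.949]
wrist_force: [-2.2, -2.5, 7.1]
finger_gap: 18.5
finger_force: 60.0
[-0.52158884  0.46922896 -0.12110738]
16 [97.90706392 -5.74982591 35.26491598] 0.11333998993952049
```

```bash
python3 -m creep '0 0 0 0 0 0;0 0 0 0 0 0;0 0 0 0 0 0;0 0 0 0 0 0;0 0 -.2 0 0 0;0 0 -.6 0 0 0;0 0 -1 0 0 0;0 0 -1 0 0 0;0 0 -.6 0 0 0;0 0 0 0 0 0;0 0 0 0 0 0' .2 30; python3 - <<'E'
from h import *
for n in('top','scene'):
    c=take(n);P=pts(c); D=P[...,:2]-[452,-93]; d=np.linalg.norm(D,axis=-1); a=np.arctan2(D[...,1],D[...,0])+.172
    m=(d<90)&(d>40)&(P[...,2]>29)&(P[...,2]<42)&(a>.7)&(a<2.2); print(n,m.sum(),'strap angle',np.median(a[m]))
    b=red(c)&(d<60)&(P[...,2]>90); q=P[b]; print(' bar',np.median(q,0).round(1),np.percentile(q[:,2],[50,95]),cv2.minAreaRect(q[:,:2].astype(np.float32)))
c=load('scene'); cv2.imwrite('pics/s4.png',cv2.resize(c['color'][150:390,190:450],(780,600))[:,:,::-1][:600,:780])
E
```

```text
clock: 12.78
eef_pos: [451.5, -92.7, 224.1]
eef_rot: [3.141, -0.001, 2.949]
wrist_force: [0.1, -0.7, -0.1]
finger_gap: 75.4
finger_force: 0.0
top 0 strap angle nan
 bar [420.3 -84.6 113.9] [113.89963216 116.82795154] ((419.3056335449219, -85.6423568725586), (11.282024383544922, 14.983563423156738), 87.18754577636719)
scene 68 strap angle 1.3814490291140784
 bar [448.7 -99.  111.3] [111.2578604  114.82676677] ((452.64910888671875, -96.46044921875), (13.18226432800293, 75.8420639038086), 76.3536148071289)
  return _methods._mean(a, axis=axis, dtype=dtype,
  ret = ret.dtype.type(ret / rcount)
```

View pics/s4.png

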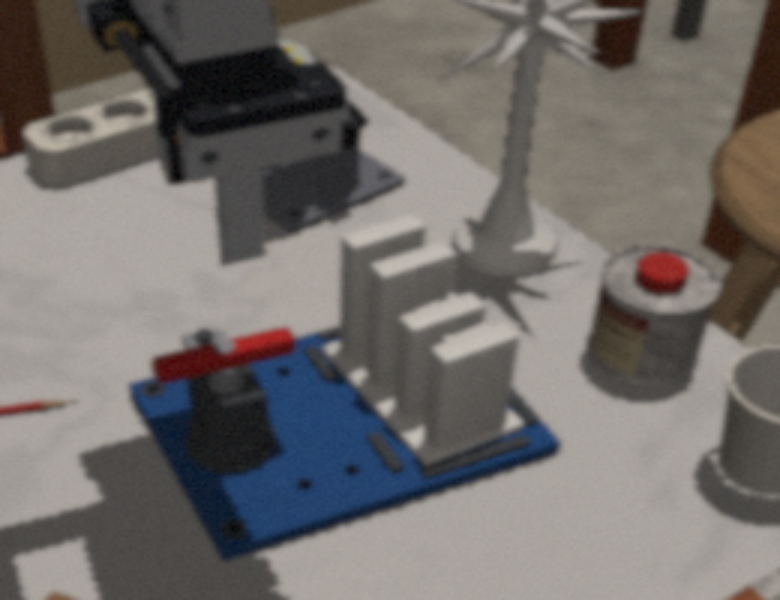

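Picture s4: the strap no longer reaches the base (swung behind the key), and the key sits flush on the hub (230,455), bar top at z≈115 = 38+77 as it must. Now over the inner tall pier.

```bash
python3 - <<'E'
from h import *
f=np.array([521.5,-106.]); a=-.172; R=np.array([[np.cos(a),-np.sin(a)],[np.sin(a),np.cos(a)]])
p=f+R@[52,16.5]; print(p); go([*p,215],yaw=np.pi/2+a)
E
```

```text
[575.55673788 -98.64343219]
shift mm [-122.9   17.9    8.6] units [-3.073  0.449  0.216] turn units [-4.000e-04 -5.000e-04  4.934e-01] rows turn 8.3
```

```bash
python3 -m creep '-.4 .05 0 0 0 0;-.9 .1 .05 0 0 0;-.9 .1 .05 0 0 0;-.6 .1 .05 0 0 0;-.273 .099 .066 0 0 0;0 0 0 0 0 .04;0 0 0 0 0 .057;0 0 0 0 0 .057;0 0 0 0 0 .057;0 0 0 0 0 .057;0 0 0 0 0 .057;0 0 0 0 0 .057;0 0 0 0 0 .057;0 0 0 0 0 .0354;0 0 0 0 0 .019;0 0 0 0 0 0;0 0 0 0 0 0'
python3 - <<'E'
from h import *
s=manip.read_state(); c=take('wrist'); P=wpts(c); R=rot(s)
cv2.imwrite('pics/w5.png',c['color'][:,:,::-1])
L=(P-s['eef_pos'])@R
t=(P[...,2]>126)&(P[...,2]<142)&(np.linalg.norm(L[...,:2],axis=-1)<75)
n,lab,st,cen=cv2.connectedComponentsWithStats(t.astype(np.uint8))
for i in range(1,n):
    if st[i,4]>80:
        q=L[lab==i]; print(st[i,4],cen[i].round(),'med z',np.median(P[lab==i][:,2]).round(1),'pct',np.percentile(q[:,:2],[2,98],axis=0).round(1).tolist(),cv2.minAreaRect(q[:,:2].astype(np.float32)))
E
```

```text
clock: 15.0
eef_pos: [575.8, -98.7, 216.1]
eef_rot: [-3.141, -0.0, 1.4]
wrist_force: [-0.2, -0.1, 0.4]
finger_gap: 75.2
finger_force: 0.0
1596 [315. 194.] med z 133.4 pct [[24.8, -24.7], [41.6, 22.7]] ((32.723243713378906, -1.1013221740722656), (50.029537200927734, 16.71965789794922), 85.8802490234375)
1518 [318. 238.] med z 133.1 pct [[-8.3, -22.5], [8.7, 24.9]] ((-0.3902115821838379, 1.1774044036865234), (50.207679748535156, 16.913402557373047), 85.72966766357422)
```

View pics/w5.png

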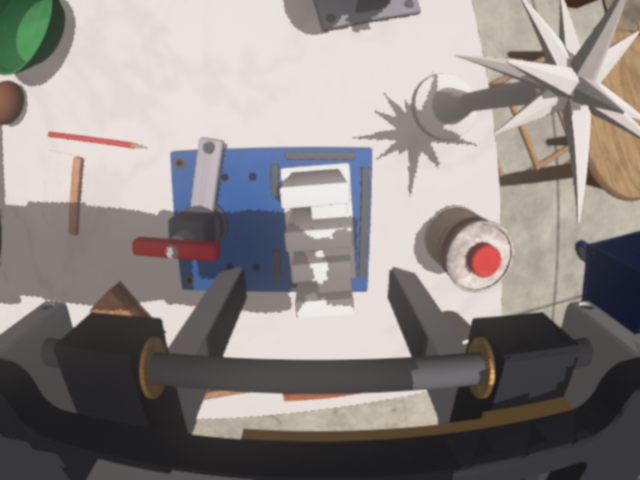

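Picture w5: strap (207,170) points clear of the base; inner tall pier centred at (318,238), outer at (315,194); model is turned ~4° in its play.

```bash
python3 -m creep '-.01 .03 0 0 0 -.0215;0 0 .4 0 0 0;0 0 .8 0 0 0;0 0 .8 0 0 0;0 0 .55 0 0 0;0 0 .3 0 0 0;0 0 0 0 0 0;0 0 0 0 0 0' .2 40
python3 - <<'E'
from h import *
s=manip.read_state(); c=take('wrist'); P=wpts(c); R=rot(s); L=(P-s['eef_pos'])@R
t=(P[...,2]>126)&(P[...,2]<142)&(np.linalg.norm(L[...,:2],axis=-1)<75)
n,lab,st,cen=cv2.connectedComponentsWithStats(t.astype(np.uint8))
for i in range(1,n):
    if st[i,4]>80:
        q=L[lab==i]; print(st[i,4],cen[i].round(),'med z',np.median(P[lab==i][:,2]).round(1),cv2.minAreaRect(q[:,:2].astype(np.float32)))
E
```

```text
clock: 16.05
eef_pos: [577.5, -99.4, 103.1]
eef_rot: [3.14, 0.0, 1.466]
wrist_force: [-1.1, 0.1, -0.4]
finger_gap: 74.7
finger_force: 0.0
4498 [314. 234.] med z 133.4 ((33.42351150512695, -1.0688648223876953), (50.26482391357422, 16.462875366210938), 89.46996307373047)
664 [225. 298.] med z 134.5 ((2.88936710357666, -39.72307586669922), (10.10982608795166, 21.401731491088867), 54.97969436645508)
663 [408. 298.] med z 134.7 ((2.868781566619873, 39.93095016479492), (21.317630767822266, 9.737174987792969), 35.23326110839844)
3949 [315. 304.] med z 133.1 ((0.27081775665283203, -0.7137794494628906), (50.007415771484375, 16.73450469970703), 89.3084487915039)
```

Aligned within half a degree. Close and lift.

```bash
python3 -m creep '0 0 0 0 0 0;0 0 0 0 0 0;0 0 0 0 0 0;0 0 0 0 0 0;0 0 0 0 0 0' 1 60; python3 -m creep '0 0 -.05 0 0 0;0 0 -.05 0 0 0;0 0 -.1 0 0 0;0 0 -.2 0 0 0;0 0 -.2 0 0 0;0 0 0 0 0 0'
```

```text
clock: 16.73
eef_pos: [577.1, -99.3, 102.4]
eef_rot: [3.141, 0.0, 1.466]
wrist_force: [-0.5, 0.3, 2.1]
finger_gap: 49.5
finger_force: 60.0
clock: 17.48
eef_pos: [577.5, -99.4, 127.3]
eef_rot: [3.14, 0.0, 1.466]
wrist_force: [-0.7, 0.5, -3.9]
finger_gap: 49.7
finger_force: 60.0
```

```bash
python3 - <<'E'
from h import *
# lens: fit ring in each view
for n in('top','scene'):
    c=pickle.load(open(n+'.pkl','rb'))
E
python3 - <<'E'
from h import *
s=manip.read_state(); print(s['eef_pos'],s['wrist_force'],s['finger_gap'],s['joints'].round(2))
res={}
for n in('top','scene'):
    c=take(n); P=pts(c); h=hsv(c)
    m=(np.linalg.norm(P-[628,132,137],axis=-1)<50)&(h[...,2]>110)&(P[...,2]>105)
    q=P[m]; print(n,len(q))
    if len(q)<150: continue
    o=np.median(q,0)
    for _ in range(4):
        nn=np.linalg.svd(q-q.mean(0),full_matrices=False)[2][2]; nn*=np.sign(nn[2]); d=(q-q.mean(0))@nn; q=q[abs(d-np.median(d))<2.5]
    o=q.mean(0); print(' normal',nn.round(3),'tilt',np.degrees(np.arccos(nn[2])).round(2),'az',np.degrees(np.arctan2(nn[1],nn[0])).round(1),len(q))
    # nominal tilt 35, with az of fit ; rays of outer contour onto plane -> circle
    mm=m.astype(np.uint8); ct=max(cv2.findContours(mm,cv2.RETR_EXTERNAL,cv2.CHAIN_APPROX_NONE)[0],key=cv2.contourArea)[:,0]
    az=np.arctan2(nn[1],nn[0]); n2=np.array([np.sin(.611)*np.cos(az),np.sin(.611)*np.sin(az),np.cos(.611)])
    ex=np.array([-np.sin(az),np.cos(az),0]); ey=np.cross(n2,ex); pr=[]
    for uv in ct:
        a,d=ray(c,uv); x=a+d*((o-a)@n2)/(d@n2); pr.append([(x-o)@ex,(x-o)@ey])
    (cx,cy),w,_=cv2.fitEllipse(np.array(pr,np.float32)); print(' centre',(o+cx*ex+cy*ey).round(1),'axes',np.round(w,1))
    e=cv2.fitEllipse(ct.astype(np.float32)); res[n]=(c,e[0]); print(' px',e[0])
if len(res)==2: print(tri(*res['top'],*res['scene']))
E
```

```text
[577.48291715 -99.40972682 127.26440616] [-0.72285791  0.47128349 -3.8762421 ] 49.73262618827698 [-0.23  0.45  1.5  -0.    1.19 -0.13]
top 552
 normal [-0.558 -0.058  0.828] tilt 34.12 az -174.1 378
 centre [625.2 134.  136. ] axes [68.2 73. ]
 px (242.40057373046875, 211.01698303222656)
scene 463
 normal [-0.567 -0.052  0.822] tilt 34.72 az -174.8 403
 centre [626.9 132.9 135.9] axes [61.8 75.6]
 px (278.8174743652344, 178.88922119140625)
(array([626.78330848, 133.76527765, 134.95272102]), np.float64(2.146665354839701))
```

```bash
cat >> h.py <<'E'
def hold(): 
    s=manip.read_state(); c=take('wrist'); L=(wpts(c)-s['eef_pos'])@rot(s)
    t=(L[...,2]>-42)&(L[...,2]<-20)&(abs(L[...,1])<32)&(L[...,0]>-14)&(L[...,0]<60)
    n,lab,st,cen=cv2.connectedComponentsWithStats(t.astype(np.uint8))
    for i in range(1,n):
        if st[i,4]>300:
            q=L[lab==i]; A=np.c_[q[:,:2],np.ones(len(q))]; k=np.linalg.lstsq(A,q[:,2],rcond=None)[0]
            print(st[i,4],'med',np.median(q,0).round(1),'slope',k[:2].round(3),cv2.minAreaRect(q[:,:2].astype(np.float32)))
    return c,s
LENS=np.array([626.3,133.7,135.7]); AZ=np.deg2rad(-174.9); T=np.deg2rad(35)
MOD=np.array([-16.2,1.5,88.4])
def target(dist=120,lens=None,az=AZ,mod=MOD):
    n=np.array([np.sin(T)*np.cos(az),np.sin(T)*np.sin(az),np.cos(T)]); y=np.array([np.sin(az),-np.cos(az),0]); x=np.cross(y,n)
    R=np.stack([y,x,-n],1); return (LENS if lens is None else lens)+dist*n-R@mod,R
E
python3 - <<'E'
from h import *
hold()
for d in(120,180):
    p,R=target(d); print(p.round(1),Ro.from_matrix(R).as_euler('xyz')); go(p,R=R)
# foot azimuth
c=load('top');P=pts(c);h=hsv(c); m=(P[...,0]>540)&(P[...,0]<740)&(P[...,1]>70)&(P[...,1]<220)&(P[...,2]<16)&(P[...,2]>2)&(h[...,2]<110); q=P[m]; print(len(q),cv2.minAreaRect(q[:,:2].astype(np.float32)))
E
```

```text
4695 med [ 34.9  -0.1 -31. ] slope [ 0.197 -0.001] ((33.37250900268555, -0.2810211181640625), (50.553096771240234, 16.39250373840332), 89.59933471679688)
5330 med [  4.1   0.3 -30.8] slope [ 0.206 -0.001] ((0.4923696517944336, 0.0755615234375), (63.94949722290039, 19.05007553100586), 89.44499206542969)
[504.6 139.1 305.6] [2.53072742e+00 2.22044605e-16 1.65980812e+00]
shift mm [ 229.6  -96.9 -179.4] units [ 5.74  -2.423 -4.486] turn units [-0.1939  0.0188 -0.0597] rows turn 3.4
[470.3 136.  354.7] [2.53072742e+00 2.22044605e-16 1.65980812e+00]
shift mm [ 223.  -130.7 -228.6] units [ 5.574 -3.268 -5.714] turn units [-0.1939  0.0188 -0.0597] rows turn 3.4
490 ((647.494384765625, 132.95632934570312), (142.79946899414062, 101.77496337890625), 4.506284713745117)
```

```bash
python3 -m creep '0 -.05 -.4 0 0 0;0 -.15 -.7 0 0 0;0 -.2 -.8 0 0 0;0 -.3 -.8 0 0 0;0 -.4 -.8 0 0 0;.1 -.5 -.8 0 0 0;.3 -.5 -.7 0 0 0;.5 -.5 -.5 0 0 0;.7 -.4 -.214 0 0 0;.8 -.268 0 0 0 0;.8 0 0 0 0 0;.8 0 0 0 0 0;.8 0 0 0 0 0;.5 0 0 0 0 0;.274 0 0 0 0 0;0 0 0 0 0 0' - 60; python3 -m creep '0 0 0 -.0194 .0019 -.006;0 0 0 -.0388 .0038 -.0119;0 0 0 -.0388 .0038 -.0119;0 0 0 -.0388 .0038 -.0119;0 0 0 -.0388 .0038 -.0119;0 0 0 -.0193 .0017 -.0061;0 0 0 0 0 0;0 0 0 0 0 0'; python3 - <<'E'
from h import *
p,R=target(180); go(p,R=R); p,R=target(); go(p,R=R); hold()
c=load('wrist'); cv2.imwrite('pics/w6.png',c['color'][:,:,::-1])
E
```

```text
clock: 19.62
eef_pos: [470.2, 136.2, 355.2]
eef_rot: [3.141, -0.0, 1.467]
wrist_force: [-0.5, -0.8, -3.8]
finger_gap: 49.4
finger_force: 60.0
clock: 20.62
eef_pos: [470.4, 135.6, 355.2]
eef_rot: [2.532, 0.0, 1.658]
wrist_force: [0.4, -0.2, -4.1]
finger_gap: 49.5
finger_force: 60.0
shift mm [ 0.5 -0.4  0.3] units [ 0.012 -0.009  0.008] turn units [-0.0003  0.0003 -0.0003] rows turn 0.0
shift mm [ 0.5 -0.3 60.3] units [ 0.013 -0.008  1.508] turn units [-0.0003  0.0003 -0.0003] rows turn 0.0
4701 med [ 35.    0.1 -31.1] slope [0.193 0.   ] ((33.405216217041016, -0.10589790344238281), (50.660255432128906, 16.397504806518555), 89.29337310791016)
5347 med [  4.1   0.6 -30.8] slope [0.209 0.001] ((0.3520069122314453, 0.01700592041015625), (63.910274505615234, 19.13368034362793), 89.9786605834961)
```

View pics/w6.png

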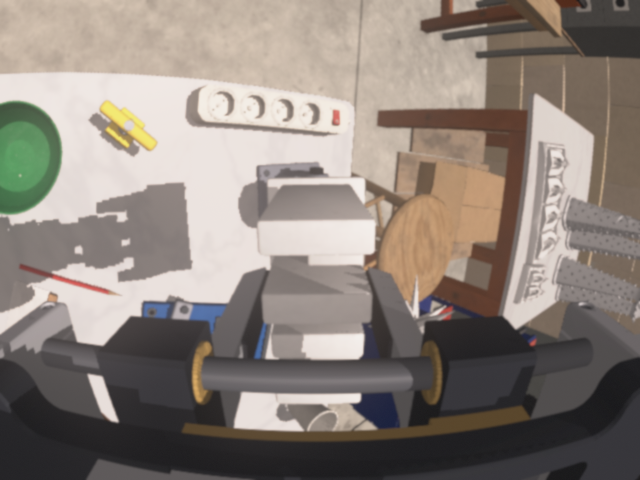

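Picture w6: model gripped straight at the inner tall pier (315,290), base edge visible at (315,180); lens hidden under it. Check the base's place in the tool frame and lens-front depth relative to the ring.

```bash
python3 - <<'E'
from h import *
c=load('wrist'); s=manip.read_state(); L=(wpts(c)-s['eef_pos'])@rot(s)
t=(L[...,2]>72)&(L[...,2]<92)&(abs(L[...,1])<55)&(L[...,0]>-95)&(L[...,0]<65); q=L[t]
print(len(q),np.median(q[:,2]),np.percentile(q,[1,50,99],axis=0).round(1).tolist())
e=q[q[:,0]>38]; print('outer strip',len(e),np.percentile(e,[2,50,98],axis=0).round(1).tolist())
_,R=target(); n=-R[:,2]
for nm in('top','scene'):
    k=take(nm); pickle.dump(k,open(nm+'2.pkl','wb'))
E
python3 - <<'E'
from h import *
# ring vs lens glass using the first stored style picture: fresh views may be hidden, test visibility
_,R=target(); n=-R[:,2]
for nm in('top','scene'):
    k=load(nm); P=pts(k); D=P-LENS; h=D@n; r=np.linalg.norm(D-h[...,None]*n,axis=-1)
    for a,b in((0,8),(8,14),(14,20),(24,32)):
        m=(r>=a)&(r<b)&(abs(h)<40); print(nm,(a,b),m.sum(),np.percentile(h[m],[10,50,90]).round(1) if m.any() else '')
E
```

```text
1088 80.46333789828807 [[-14.3, -34.5, 72.4], [41.9, -0.6, 80.5], [45.8, 34.3, 84.7]]
outer strip 879 [[38.4, -33.9, 72.9], [42.7, 0.8, 80.5], [45.7, 33.4, 84.3]]
top (0, 8) 37 [-0.1  2.5  5.2]
top (8, 14) 78 [0.1 2.3 6.1]
top (14, 20) 127 [-0.6  1.9  4.9]
top (24, 32) 293 [-3.3  0.7  4.1]
scene (0, 8) 37 [0.3 1.9 3.1]
scene (8, 14) 74 [-0.3  1.4  3.6]
scene (14, 20) 125 [-2.8  0.9  2.7]
scene (24, 32) 274 [-2.6 -0.3  1.4]
```

```bash
python3 -m creep '.012 -.008 .3 0 0 0;0 0 .45 0 0 0;0 0 .4 0 0 0;0 0 .22 0 0 0;0 0 .11 0 0 0;0 0 0 0 0 0;0 0 0 0 0 0;0 0 0 0 0 0;0 0 0 0 0 0' - 60; python3 - <<'E'
from h import *
n=-target()[1][:,2]; p,R=target(lens=LENS+1.5*n); go(p,R=R); hold()
s=manip.read_state(); print(s['joints'].round(2))
k=take('scene'); cv2.imwrite('pics/s7.png',k['color'][:,:,::-1])
# underside-edge check: lowest model points in scene
P=pts(k); L=(P-s['eef_pos'])@rot(s); m=(L[...,2]>75)&(L[...,2]<100)&(abs(L[...,1])<50)&(L[...,0]>-95)&(L[...,0]<62); q=L[m]; print(len(q),np.percentile(q,[1,50,99],axis=0).round(1).tolist())
for b in(20,0):
    p=pts(take('top')); 
    break
kk=load('scene'); P=pts(kk); r=red(kk)&(np.linalg.norm(P[...,:2]-[452,-95],axis=-1)<60)&(P[...,2]>90); print('key bar z',np.percentile(P[r][:,2],[50,95]),np.median(P[r],0))
E
```

```text
clock: 21.9
eef_pos: [503.9, 139.5, 306.4]
eef_rot: [2.53, 0.0, 1.66]
wrist_force: [-0.1, -0.6, -4.6]
finger_gap: 49.5
finger_force: 60.0
shift mm [-0.5  0.1 -0.4] units [-0.012  0.002 -0.01 ] turn units [ 0.0002  0.     -0.    ] rows turn 0.0
4702 med [ 35.    0.2 -31.1] slope [ 0.199 -0.   ] ((33.411643981933594, 0.15384292602539062), (50.49275207519531, 16.451610565185547), 89.65484619140625)
5333 med [  4.1   0.6 -30.8] slope [ 0.209 -0.001] ((0.6238727569580078, -0.0011806488037109375), (63.950904846191406, 18.6802921295166), 89.87492370605469)
[ 0.25 -0.16  1.89 -0.13  0.81  0.22]
581 [[-80.7, -35.2, 75.3], [-63.0, -24.8, 81.5], [40.7, 34.4, 87.7]]
key bar z [111.57160332 114.65747965] [446.56261305 -98.27470224 111.57160332]
```

View pics/s7.png

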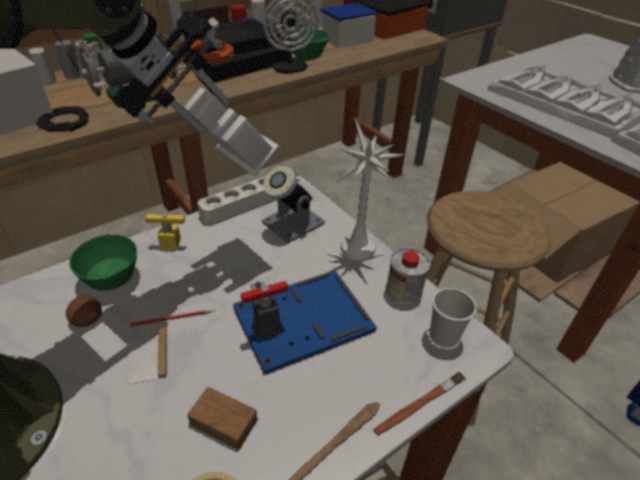

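Picture s7: the model (235,135) is held above the lens (281,181), underside facing it; the key stands on the spindle (263,305), and the finial, tin and cup are where they were. The pose is within 1 mm of target and steady.

```bash
python3 -c "
from h import *
print(manip.sign_off())"
```

```text
the job is handed in; nothing more can be done
None
```

I handed the job in at about 22 s: the key is seated on the spindle, the strap is swung clear by about 1.38 rad from the camera, and the model is held with its underside square to the lens at 12 cm. The arm is within 1 mm of the target pose I computed. That target rests on camera measurements good to about 2 mm. The judging result was not shown.

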